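# Make up two cutting kits in the sheepskin workshop

## Robot

A 6-joint arm with a two-finger parallel gripper is mounted at the origin on the work surface. World frame = base frame: x ahead of the robot, y to its left, z up, the work surface at z = 0. Lengths are in mm, angles in degrees, forces in N, time in s.
With the tool pointing down it reaches from about 300 to 850 mm from the base axis. Payload 4.2 kg.
Tool frame: the origin (TCP) lies at the very end of the fingers, on their centre line; the grasp point (between the pads) lies 19 mm behind it (env.grip_depth is the distance from the TCP to the grasp point, in mm); z points along the fingers, y is the line along which they close (so a half turn about z gives the same grasp; the last joint's range is limited). The gripper opens to 91 mm and grips with 3 to 60 N. Pads are 32 mm wide; open, the fingers measure 118 mm over their backs; the gripper's body (76 mm by 178 mm) begins 60 mm behind the grasp point.
Start: joints at [73.682, 18.312, 89.639, -0, 72.044, -1.146], TCP at [150.489, 554.974, 213.976] pointing down, gripper open.
Joint ranges: [-177.97, 177.97], [-48.28, 115.42], [12.27, 149.76], [-77.06, 257.06], [2.81, 150.46], [-146.56, 146.56]. Speed limits (degrees/s): [147.25, 147.25, 180, 180, 180, 180].

## Interface

Orientations are given as [roll, pitch, yaw] about the fixed x, y, z axes, in that order (R = Rz(yaw) Ry(pitch) Rx(roll)).
In Python, from workcell import env, cams gives the robot as it stands.
- The arm moves only by the tool apply_moves, never from a script. Its argument "deltas" is a list of rows, each a list of 5 numbers: the shift along the tool's x, y, z in m, then the turn about the tool's z in rad, then the opening, from -1 (shut) to 1 (fully open), so that 0 is half open. In form: [[tx, ty, tz, roll, gripper], ...]. A call has 1 to 5 rows; each row is the pose to reach, as a shift and turn from the pose commanded when the call began, along the tool's axes at that moment; what a row does not reach only later rows make up. A row lasts 1/10 s, in which the tool goes at most 50 mm and 8.59 degrees, less where a joint would pass 70% of its speed; a pose out of reach is approached as far as the arm can. A call with a gripper value outside its range is refused whole. The fingers move at their own pace and stop on an object; "grip_force" is the grip in N (left out, the last holds). Time passes only in rows, so rows that repeat a pose let the fingers close. It gives the time, the measured TCP pose, the force, the opening and the grip force at its end, in the units of the state.
- env.state(): the state, without advancing time (a new reading comes with each control period).
- cams.grab_frame(name): name is "scene" or "top"; returns the picture (384x512x3 uint8, blue, green, red); there is no depth.
- cams.get_calibration(name): a dict with "mtx" (3x3 intrinsics, pixels), "k1" (the pictures are not rectified: a ray, as slopes to the right and down, at radius r is drawn at 1 + k1 r^2 times it, then the intrinsics apply), "eye" and "attitude" of the camera in the world. Camera axes: x right, y down, z forward; pixel columns grow to the right and rows downward; lengths in mm; the calibration is good to about 2 mm. A picture is of the moment at which its call begins. get_calibration takes no time and is no camera call.
- env.job_done(): hands the job in; it is judged then, once.
The state is a dict: "time_s": time; "qpos": joint angles; "qvel": joint speeds; "effort": joint torques, N m; "ee_pos": TCP position; "ee_rot": TCP orientation; "force": force on the tool from outside, world axes, zero at the start; "torque": the same for the moment, N m; "gripper_width": finger opening in mm; "gripper_force": force on a finger pad.
Only numpy, scipy, OpenCV 4.12 (cv2) and the standard library are available. Lean on these libraries where they do the work, as an engineer would, in place of code of your own. Each camera call takes 0.05 s, during which the arm holds its last target. There are 200 camera calls.

## Task

Make up the two kits. In the tray with the oval pad, lay the oval template on that pad, lengthwise like the pad, and stand the tall thread spool on the small round pad beside it. In the tray with two round pads, lay the round template on the large pad, set the iron weight down gently, knob up, in the middle of that template, and stand the low thread spool on the small pad; centre everything on its pad, let go of it all, and leave the tape measure and the brush where they are.

Things in the scene. Friction and masses are not known exactly. Their poses are not given: they have to be found in the camera images.
- tray_oval: Plywood kit tray, fixed: 150 mm along its x, 200 mm along its y, walls 5 mm thick and 12 mm high, floor top 5 mm above the origin (centre of its underside). Dark pads, flush with the floor: a long oval one, 98 x 54 mm, long axis along the tray's y, centred at tray x = 0, y = -42 mm; a small round one, diameter 36 mm, at x = 0, y = +58 mm.
- tray_round: Plywood kit tray, fixed: 150 mm along its x, 200 mm along its y, walls 5 mm thick and 12 mm high, floor top 5 mm above the origin (centre of its underside). Dark pads, flush with the floor: a large round one, diameter 66 mm, centred at tray x = 0, y = -42 mm; a small round one, diameter 36 mm, at x = 0, y = +58 mm.
- oval_template: Grey board template, a long oval (straight sides, half-round ends), 92 mm along its x, 48 mm along its y, 12 mm thick, lying flat. Origin: centre of its underside, z up.
- round_template: Grey board template, a flat disc, diameter 54 mm, 12 mm thick, lying flat. Origin: centre of its underside, z up.
- tall_spool: Tall thread spool standing upright: off-white thread (diameter 30 mm) between wooden end discs (diameter 32 mm, 4 mm thick), 60 mm high, rigid. Origin: centre of its underside, z up.
- low_spool: Low thread spool standing upright: off-white thread (diameter 48 mm) between wooden end discs (diameter 50 mm, 4 mm thick), 30 mm high, rigid. Origin: centre of its underside, z up.
- weight: Iron pattern weight, about 0.35 kg: round foot, diameter 40 mm and 20 mm high, with a steel knob on top, diameter 20 mm and 26 mm high (46 mm in all). Origin: centre of its underside, z up.
- tape_measure: Bystander: grey square tape measure case, 62 x 62 mm, 32 mm high. Origin: centre of its underside, z up.
- brush: Bystander: wooden block brush lying bristles down, 100 mm along its x, 42 mm along its y, 34 mm high. Origin: centre of its underside, z up.

How it is judged:
By the outcome, as a careful person would: the job done as asked, in the order asked, and still so for the second after the job is handed in, with the robot touching nothing.
It also fails if it takes over 120 s, if anything falls off the work surface, if the arm or the gripper's body presses on something with over 40 N, if the wrist force passes 120 N, or if a joint passes its speed limit or range.

## Working session

There is one attempt and no reset: what is moved stays moved. The work goes in short steps, Python scripts to look and compute and a tool call to move; the robot and the scene stay as the last step left them, time stands still between calls to the robot, and variables do not carry over. Pictures are saved under pics/ and viewed, at most 14 in all, crops included, and the job is handed in when it is done.

Besides the shell and the picture viewer there is one more tool, called after "Call:" by a JSON object that holds its "method" and its "body", one argument or row to a line. apply_moves: Moves the arm, as the interface text tells. Its arguments: {"type":"object","properties":{"deltas":{"type":"array"},"grip_force":{"type":"number"}},"required":["deltas"]}

```bash
mkdir -p pics; python3 - <<'E'
from workcell import env,cams
import cv2
for n in("scene","top"):
    cv2.imwrite(f"pics/{n}0.png",cv2.resize(cams.grab_frame(n),(800,600),interpolation=cv2.INTER_CUBIC))
    print(n,cams.get_calibration(n))
print(env.state())
E
```

```text
scene {'mtx': array([[462.54649663,   0.        , 253.84931425],
       [  0.        , 462.54649663, 184.31295539],
       [  0.        ,   0.        ,   1.        ]]), 'k1': -0.08501667580364584, 'eye': array([1389.02775593,   37.48433061,  727.00201914]), 'attitude': array([-128.92249475,    0.80361139,   92.00797656])}
top {'mtx': array([[395.93516528,   0.        , 251.26502632],
       [  0.        , 395.93516528, 187.44826814],
       [  0.        ,   0.        ,   1.        ]]), 'k1': -0.03542572680613708, 'eye': array([396.67209849, -10.7286367 , 867.93497364]), 'attitude': array([-1.68782890e+02, -1.17235092e-01, -9.15043978e+01])}
{'time_s': 0.1, 'qpos': array([ 7.36819595e+01,  1.83490716e+01,  8.96983359e+01, -2.00652055e-03,
        7.20456533e+01, -1.14625109e+00]), 'qvel': array([-0.06460093, -0.13543785, -0.22263607, -0.02214633,  0.00431624,
        0.02325751]), 'effort': array([ 2.07475678e-03, -4.13330376e+01, -2.32508093e+01,  7.30226515e-02,
        4.22166951e-02, -6.70569989e-05]), 'ee_pos': array([150.3719269 , 554.52147766, 213.2007246 ]), 'ee_rot': array([-1.79906920e+02,  4.57818061e-05,  1.64828831e+02]), 'force': array([ 0.40296339, -0.01770255,  0.10709154]), 'torque': array([ 0.03089827, -0.00414355,  0.07560247]), 'gripper_force': 0.0, 'gripper_width': 91.27675651333233}
```

View pics/top0.png

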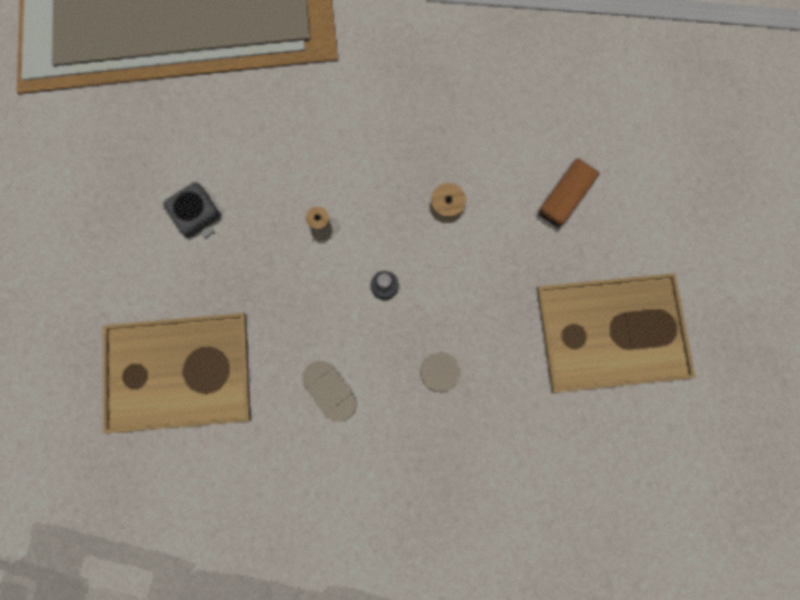

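View pics/scene0.png

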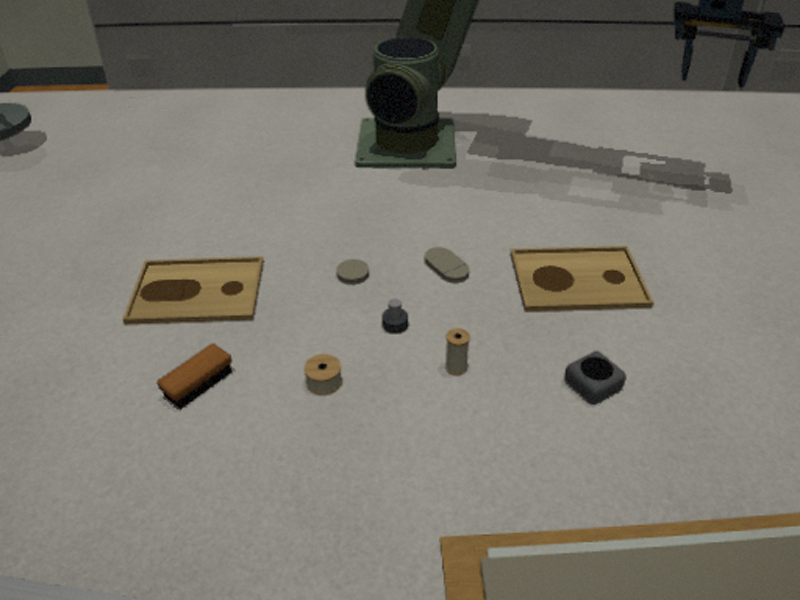

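```bash
cat > h.py <<'E'
import numpy as np,cv2
from scipy.spatial.transform import Rotation as R
from workcell import env,cams
def ray(n,px):
    c=cams.get_calibration(n); D=np.array([c["k1"],0,0,0,0.])
    p=cv2.undistortPoints(np.array(px,float).reshape(-1,1,2),c["mtx"],D)[:,0]
    d=np.c_[p,np.ones(len(p))]@R.from_euler('xyz',c["attitude"],degrees=True).as_matrix().T
    return c["eye"],d
def world(n,px,z):
    e,d=ray(n,px); return (e+d*((z-e[2])/d[:,2])[:,None])[:,:2]
def blob(im,seed,tol,half=45):
    """flood-fill region around seed (native px), returns contour in native px"""
    S=4;x0,y0=int(seed[0])-half,int(seed[1])-half
    c=cv2.resize(im[y0:y0+2*half,x0:x0+2*half],None,fx=S,fy=S,interpolation=cv2.INTER_CUBIC)
    c=cv2.GaussianBlur(c,(0,0),3); m=np.zeros((c.shape[0]+2,c.shape[1]+2),np.uint8)
    s=(int((seed[0]-x0)*S),int((seed[1]-y0)*S))
    cv2.floodFill(c,m,s,0,(tol,)*3,(tol,)*3,4|cv2.FLOODFILL_FIXED_RANGE|cv2.FLOODFILL_MASK_ONLY|(255<<8))
    k=max(cv2.findContours(m[1:-1,1:-1],cv2.RETR_EXTERNAL,cv2.CHAIN_APPROX_NONE)[0],key=cv2.contourArea)
    k=cv2.convexHull(k)[:,0]
    return (k+.5)/S-.5+np.array([x0,y0])
E
python3 - <<'E'
from h import *
im=cams.grab_frame("top"); f=.64
things=dict(ovalpad=(643,328,5,25),ovsmall=(574,336,5,25),rndpad=(206,370,5,25),rndsmall=(135,376,5,25),
 ovalT=(330,405,12,12),rndT=(440,372,12,12),tall=(311,216,60,35),low=(438,203,30,35),knob=(384,281,46,35),tape=(205,215,32,25),brush=(568,193,34,35))
v=cv2.resize(im[90:290,60:460],None,fx=2,fy=2,interpolation=cv2.INTER_CUBIC)
for n,(x,y,z,t) in things.items():
    k=blob(im,(x*f,y*f),t); w=world("top",k,z)
    r=cv2.minAreaRect((w).astype(np.float32))
    M=cv2.moments(w.astype(np.float32)[:,None]); print(n,np.round([M['m10']/M['m00'],M['m01']/M['m00']],1),"rect",np.round(r[0],1),np.round(r[1],1),round(r[2],1))
    cv2.polylines(v,[np.int32((k-[60,90])*2)],True,(0,0,255),1)
cv2.imwrite("pics/seg.png",v)
E
```

```text
ovalpad [ 507.4 -369.7] rect [ 507.7 -369.9] [53.4 97.2] 4.4
ovsmall [ 499.7 -269.8] rect [ 499.7 -270. ] [33.2 33.7] 24.3
rndpad [466.4 246.3] rect [466.5 246.1] [63.6 63.3] 64.0
rndsmall [459.5 345.9] rect [459.6 346.1] [33.7 32.8] 46.1
ovalT [432.7  73.9] rect [433.   73.7] [92.3 50.7] 36.1
rndT [453.7 -78.1] rect [453.6 -77.7] [54.7 56.1] 62.0
tall [654.9  81.2] rect [655.2  80.9] [53.6 32.5] 19.5
low [691.7 -97.6] rect [691.8 -97.8] [52.2 62.4] 73.7
knob [578.5  -4.7] rect [578.4  -4.8] [17.2 16.7] 43.0
tape [689.7 264.8] rect [689.9 264.8] [70.9 61.9] 33.6
brush [ 701.1 -270. ] rect [ 700.3 -269.4] [ 40.9 109.2] 52.0
```

View pics/seg.png

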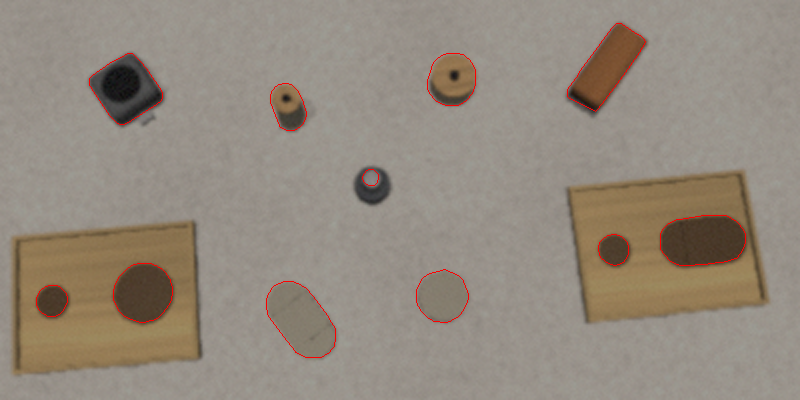

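The segmentation outlines fit the pads, templates and knob. The spool hole centres in this crop are at (286,98) for the tall one and (454,75) for the low one.

```bash
cat >> h.py <<'E'
def d(x,y,z,yaw,s=None):
    s=s or env.state(); p=np.array(s["ee_pos"]); r=R.from_euler('xyz',s["ee_rot"],degrees=True)
    t=r.inv().apply(np.array([x,y,z])-p)/1000
    dy=(s["ee_rot"][2]-yaw+180)%360-180
    print("delta",np.round(t,4),"turn",round(np.radians(dy),3),"rows",np.linalg.norm(t)/.05,abs(dy)/8.59)
E
python3 -c "
from h import *
print('tall',world('top',[(203,139)],60),'low',world('top',[(287,127.5)],30))
d(433,73.7,60,36.1)"
```

```text
tall [[664.81873635  83.59981074]] low [[696.76588496 -99.94586833]]
delta [-0.3987 -0.39    0.1538] turn 2.247 rows 11.570253753017802 14.98607805499402
```

Call:
{"method": "apply_moves", "body": {
  "deltas": [
    [-0.03,-0.03,0.012,0,1],
    [-0.066,-0.065,0.025,0,1],
    [-0.1,-0.098,0.038,0,1],
    [-0.133,-0.13,0.051,0,1],
    [-0.133,-0.13,0.051,0,1]
  ]
}}

```text
time_s: 0.65
ee_pos: [245.3, 388.9, 161.1]
ee_rot: [-179.6, -0.0, 164.6]
force: [-1.0, 0.6, -0.4]
gripper_width: 91.3
gripper_force: 0.0
```

Call:
{"method": "apply_moves", "body": {
  "deltas": [
    [-0.03,-0.03,0.012,0,1],
    [-0.066,-0.065,0.025,0,1],
    [-0.1,-0.098,0.038,0,1],
    [-0.133,-0.13,0.051,0,1],
    [-0.133,-0.13,0.051,0,1]
  ]
}}

```text
time_s: 1.15
ee_pos: [340.2, 230.5, 110.7]
ee_rot: [-179.8, -0.1, 164.5]
force: [0.0, 0.5, 0.7]
gripper_width: 91.2
gripper_force: 0.0
```

Call:
{"method": "apply_moves", "body": {
  "deltas": [
    [-0.03,-0.03,0.012,0,1],
    [-0.066,-0.065,0.025,0,1],
    [-0.1,-0.098,0.038,0,1],
    [-0.133,-0.13,0.051,0,1],
    [-0.133,-0.13,0.051,0,1]
  ]
}}

```text
time_s: 1.65
ee_pos: [436.1, 71.4, 60.0]
ee_rot: [-180.0, 0.0, 164.5]
force: [0.2, 0.7, 1.2]
gripper_width: 91.0
gripper_force: 0.0
```

Call:
{"method": "apply_moves", "body": {
  "deltas": [
    [0,0,0,0.15,1],
    [0,0,0,0.3,1],
    [0,0,0,0.45,1],
    [0,0,0,0.6,1],
    [0,0,0,0.75,1]
  ]
}}

```text
time_s: 2.15
ee_pos: [433.7, 75.9, 61.3]
ee_rot: [179.9, -0.0, 121.6]
force: [-1.5, 1.6, 1.4]
gripper_width: 91.6
gripper_force: 0.0
```

Call:
{"method": "apply_moves", "body": {
  "deltas": [
    [0,0,0,0.15,1],
    [0,0,0,0.3,1],
    [0,0,0,0.45,1],
    [0,0,0,0.6,1],
    [0,0,0,0.75,1]
  ]
}}

```text
time_s: 2.65
ee_pos: [433.7, 75.9, 61.3]
ee_rot: [180.0, -0.0, 78.6]
force: [-0.9, -0.3, -1.1]
gripper_width: 90.8
gripper_force: 0.0
```

Call:
{"method": "apply_moves", "body": {
  "deltas": [
    [0,0,0,0.15,1],
    [0,0,0,0.3,1],
    [0,0,0,0.45,1],
    [0,0,0,0.6,1],
    [0,0,0,0.75,1]
  ]
}}

```text
time_s: 3.15
ee_pos: [433.7, 75.9, 61.3]
ee_rot: [-180.0, -0.1, 35.6]
force: [-0.2, 0.2, 0.8]
gripper_width: 91.1
gripper_force: 0.0
```

```bash
python3 -c "
from h import *
print(env.state()['ee_pos'],env.state()['ee_rot'])
d(433,73.7,4,36.1)"
```

```text
[433.6756789   75.93258053  61.33480178] [-1.79984138e+02 -5.22199754e-02  3.56350111e+01]
delta [-0.0019  0.0014  0.0573] turn -0.008 rows 1.1476446232255475 0.05413142168412997
```

Call:
{"method": "apply_moves", "body": {
  "deltas": [
    [-0.002,0.001,0.02,-0.008,1],
    [-0.002,0.001,0.04,-0.008,1],
    [-0.002,0.001,0.052,-0.008,1],
    [-0.002,0.001,0.057,-0.008,1],
    [-0.002,0.001,0.057,-0.008,1]
  ],
  "grip_force": 15
}}

```text
time_s: 3.65
ee_pos: [432.3, 73.2, 3.7]
ee_rot: [-180.0, 0.0, 36.4]
force: [0.3, -0.3, 0.2]
gripper_width: 91.1
gripper_force: 0.0
```

Call:
{"method": "apply_moves", "body": {
  "deltas": [
    [0,0,0,0,-0.2],
    [0,0,0,0,-0.2],
    [0,0,0,0,-0.2],
    [0,0,0,0,-0.2],
    [0,0,0,0,-0.2]
  ],
  "grip_force": 15
}}

```text
time_s: 4.15
ee_pos: [432.6, 72.1, 4.2]
ee_rot: [180.0, -0.0, 36.4]
force: [0.9, 0.5, -0.2]
gripper_width: 54.5
gripper_force: 0.1
```

Call:
{"method": "apply_moves", "body": {
  "deltas": [
    [0,0,0,0,-0.2],
    [0,0,0,0,-0.2],
    [0,0,0,0,-0.2],
    [0,0,0,0,-0.2],
    [0,0,0,0,-0.2]
  ]
}}

```text
time_s: 4.65
ee_pos: [432.5, 72.1, 4.0]
ee_rot: [-180.0, -0.0, 36.4]
force: [-0.7, 0.0, 3.0]
gripper_width: 47.7
gripper_force: 15.0
```

Call:
{"method": "apply_moves", "body": {
  "deltas": [
    [0,0,-0.01,0,-0.2],
    [0,0,-0.03,0,-0.2],
    [0,0,-0.05,0,-0.2],
    [0,0,-0.06,0,-0.2],
    [0,0,-0.06,0,-0.2]
  ]
}}

```text
time_s: 5.15
ee_pos: [433.6, 72.3, 65.3]
ee_rot: [179.9, -0.2, 36.4]
force: [0.9, -0.4, -0.9]
gripper_width: 48.1
gripper_force: 15.0
```

Call:
{"method": "apply_moves", "body": {
  "deltas": [
    [0,0,0,-0.08,-0.2],
    [0,0,0,-0.2,-0.2],
    [0,0,0,-0.32,-0.2],
    [0,0,0,-0.44,-0.2],
    [0,0,0,-0.5,-0.2]
  ]
}}

```text
time_s: 5.65
ee_pos: [431.7, 72.1, 63.0]
ee_rot: [-179.9, 0.1, 65.2]
force: [-0.0, -0.1, -0.4]
gripper_width: 47.5
gripper_force: 15.0
```

Call:
{"method": "apply_moves", "body": {
  "deltas": [
    [0,0,0,-0.08,-0.2],
    [0,0,0,-0.2,-0.2],
    [0,0,0,-0.32,-0.2],
    [0,0,0,-0.44,-0.2],
    [0,0,0,-0.512,-0.2]
  ]
}}

```text
time_s: 6.15
ee_pos: [431.7, 72.1, 63.0]
ee_rot: [-179.9, 0.0, 94.6]
force: [0.7, -0.2, -0.1]
gripper_width: 47.8
gripper_force: 15.0
```

```bash
python3 -c "
from h import *
cams.grab_frame('top')
s=env.state();print(s['ee_pos'],s['ee_rot'],s['gripper_width'])
d(507.6,-371.2,64,94.4)"
```

```text
[431.73992273  72.06143864  63.04378885] [-1.79887475e+02  5.35013844e-03  9.46418843e+01] 47.6850121634918
delta [-0.4479  0.0397 -0.001 ] turn 0.004 rows 8.994139617542476 0.02815881923970307
```

Call:
{"method": "apply_moves", "body": {
  "deltas": [
    [-0.02,0.002,0,0,-0.2],
    [-0.05,0.005,0,0,-0.2],
    [-0.09,0.008,0,0,-0.2],
    [-0.13,0.012,0,0,-0.2],
    [-0.17,0.015,0,0,-0.2]
  ]
}}

```text
time_s: 6.7
ee_pos: [460.1, -97.5, 63.3]
ee_rot: [-179.9, -0.0, 94.3]
force: [1.2, 0.2, 0.1]
gripper_width: 48.1
gripper_force: 15.0
```

Call:
{"method": "apply_moves", "body": {
  "deltas": [
    [-0.04,0.004,0,0,-0.2],
    [-0.08,0.007,0,0,-0.2],
    [-0.12,0.011,0,0,-0.2],
    [-0.16,0.014,0,0,-0.2],
    [-0.2,0.018,0,0,-0.2]
  ]
}}

```text
time_s: 7.2
ee_pos: [492.9, -295.7, 62.9]
ee_rot: [-179.9, -0.1, 94.3]
force: [0.3, 0.5, -0.5]
gripper_width: 47.9
gripper_force: 15.0
```

Call:
{"method": "apply_moves", "body": {
  "deltas": [
    [-0.03,0.003,0,0,-0.2],
    [-0.055,0.005,0,0.004,-0.2],
    [-0.07,0.006,0,0.004,-0.2],
    [-0.078,0.007,0,0.004,-0.2],
    [-0.078,0.007,0,0.004,-0.2]
  ]
}}

```text
time_s: 7.7
ee_pos: [506.2, -371.6, 63.3]
ee_rot: [-180.0, -0.0, 94.1]
force: [-0.5, -0.3, -1.5]
gripper_width: 48.0
gripper_force: 15.0
```

```bash
python3 -c "
from h import *
cams.grab_frame('top');cams.grab_frame('top');cams.grab_frame('top');
s=env.state();print(s['ee_pos'],s['ee_rot'],s['gripper_width'])
d(507.6,-371.2,10,94.4)"
```

```text
[ 506.14822414 -370.18859752   63.76812933] [-1.79961254e+02 -6.26051700e-02  9.41662041e+01] 47.81018053305379
delta [-0.0012  0.0014  0.0538] turn -0.004 rows 1.0759446675889832 0.02721721845718119
```

Call:
{"method": "apply_moves", "body": {
  "deltas": [
    [-0.001,0.001,0.02,-0.004,-0.2],
    [-0.001,0.001,0.04,-0.004,-0.2],
    [-0.001,0.001,0.05,-0.004,-0.2],
    [-0.001,0.001,0.0545,-0.004,-0.2],
    [-0.001,0.001,0.0545,-0.004,-0.2]
  ]
}}

```text
time_s: 8.35
ee_pos: [507.6, -371.9, 9.7]
ee_rot: [-180.0, -0.0, 94.4]
force: [-0.2, -0.2, -0.3]
gripper_width: 48.2
gripper_force: 15.0
```

Call:
{"method": "apply_moves", "body": {
  "deltas": [
    [0,0,0,0,-0.2],
    [0,0,0,0,-0.2],
    [0,0,0,0,0.4],
    [0,0,0,0,0.4],
    [0,0,0,0,0.4]
  ]
}}

```text
time_s: 8.85
ee_pos: [507.5, -372.5, 9.6]
ee_rot: [180.0, 0.0, 94.3]
force: [0.2, 0.0, 0.1]
gripper_width: 63.3
gripper_force: 0.0
```

Call:
{"method": "apply_moves", "body": {
  "deltas": [
    [0,0,0,0,0.4],
    [0,0,-0.03,0,0.4],
    [0,0,-0.08,0,0.4],
    [0,0,-0.12,0,0.4],
    [0,0,-0.14,0,0.4]
  ]
}}

```text
time_s: 9.35
ee_pos: [508.9, -373.5, 153.8]
ee_rot: [179.7, 0.3, 94.4]
force: [-0.3, -0.2, -0.2]
gripper_width: 64.1
gripper_force: 0.0
```

```bash
python3 -c "
from h import *
d(664.8,83.6,140,94.4)"
```

```text
delta [0.4441 0.1901 0.0128] turn -0.001 rows 9.663931923334756 0.005619956587959602
```

Call:
{"method": "apply_moves", "body": {
  "deltas": [
    [0.03,0.013,0,0,0.4],
    [0.07,0.03,0,0,0.4],
    [0.115,0.05,0,0,0.4],
    [0.16,0.07,0,0,0.4],
    [0.2,0.086,0,0,0.4]
  ]
}}

```text
time_s: 9.85
ee_pos: [578.6, -164.4, 149.5]
ee_rot: [180.0, -0.0, 94.4]
force: [0.1, -0.2, -0.3]
gripper_width: 64.0
gripper_force: 0.0
```

Call:
{"method": "apply_moves", "body": {
  "deltas": [
    [0.045,0.019,0,0,0.4],
    [0.09,0.038,0,0,0.4],
    [0.135,0.057,0,0,0.4],
    [0.18,0.077,0,0,0.4],
    [0.21,0.09,0,0,0.4]
  ]
}}

```text
time_s: 10.35
ee_pos: [652.5, 53.1, 149.4]
ee_rot: [180.0, -0.0, 94.5]
force: [0.1, -0.3, -0.8]
gripper_width: 64.1
gripper_force: 0.0
```

Call:
{"method": "apply_moves", "body": {
  "deltas": [
    [0.02,0.008,0,0,0.4],
    [0.03,0.012,0,0,0.4],
    [0.034,0.014,0.005,0,0.4],
    [0.034,0.014,0.01,0,0.4],
    [0.034,0.014,0.01,0,0.4]
  ]
}}

```text
time_s: 10.85
ee_pos: [662.2, 83.4, 138.2]
ee_rot: [-179.8, 0.0, 94.3]
force: [-0.5, -0.6, -1.2]
gripper_width: 63.8
gripper_force: 0.0
```

```bash
python3 -c "
from h import *
im=cams.grab_frame('top');im2=cams.grab_frame('scene')
a=cv2.resize(im[165:265,335:455],(600,500),interpolation=cv2.INTER_CUBIC)
cv2.imwrite('pics/p1.png',a)
d(664.8,83.6,13,94.4);print(env.state()['ee_pos'])"
```

```text
delta [0.     0.0021 0.1262] turn -0.002 rows 2.5234378921913447 0.014686938696993501
[662.82032158  83.44153231 139.15626322]
```

View pics/p1.png

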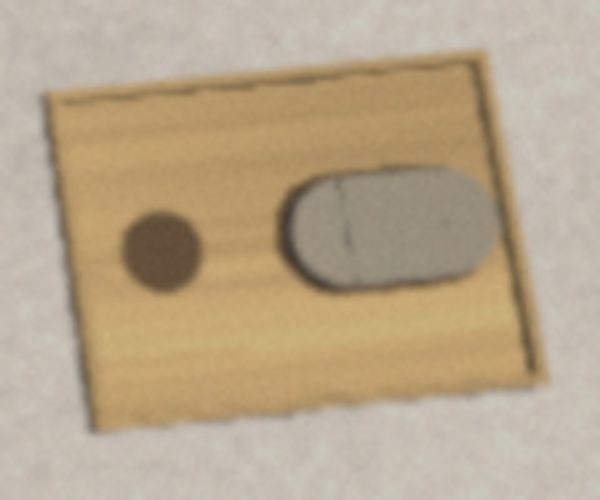

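The oval template lies on its pad, with a dark pad rim showing at the left end (x≈285 px) and the template spanning about (290–497, 165–290). Parallax accounts for part of that rim, so I'll measure it.

```bash
python3 -c "
from h import *
im=cams.grab_frame('top')
for t in (15,20,25,30):
  k=blob(im,(335+410/5,165+230/5),t);w=world('top',k,17);r=cv2.minAreaRect(w.astype(np.float32));print(np.round(r[0],1),np.round(r[1],1),round(r[2],1))
"
```

```text
[ 506.7 -369.9] [45.5 88. ] 4.7
[ 507.2 -370.1] [48.5 89.1] 2.8
[ 504.1 -370.8] [55.8 90.5] 9.9
[ 503.3 -345.1] [152.4 160.2] 4.1
```

Call:
{"method": "apply_moves", "body": {
  "deltas": [
    [0,0.002,0.03,0,0.4],
    [0,0.002,0.07,0,0.4],
    [0,0.002,0.1,0,0.4],
    [0,0.002,0.12,0,0.4],
    [0,0.002,0.126,0,0.4]
  ]
}}

```text
time_s: 11.5
ee_pos: [663.5, 84.0, 11.0]
ee_rot: [-179.7, 0.0, 94.3]
force: [-0.8, -0.1, 0.6]
gripper_width: 63.8
gripper_force: 0.0
```

Call:
{"method": "apply_moves", "body": {
  "deltas": [
    [0,0,0,0,0.4],
    [0,0,0,0,-0.6],
    [0,0,0,0,-0.6],
    [0,0,0,0,-0.6],
    [0,0,0,0,-0.6]
  ]
}}

```text
time_s: 12.0
ee_pos: [665.6, 84.9, 14.3]
ee_rot: [179.9, -0.0, 94.4]
force: [0.1, 0.8, 0.1]
gripper_width: 34.8
gripper_force: 0.0
```

Call:
{"method": "apply_moves", "body": {
  "deltas": [
    [0,0,0,0,-0.6],
    [0,0,0,0,-0.6],
    [0,0,0,0,-0.6],
    [0,0,0,0,-0.6],
    [0,0,0,0,-0.6]
  ]
}}

```text
time_s: 12.5
ee_pos: [665.7, 84.9, 14.0]
ee_rot: [179.9, -0.0, 94.4]
force: [0.1, 0.1, 3.4]
gripper_width: 30.8
gripper_force: 15.0
```

Call:
{"method": "apply_moves", "body": {
  "deltas": [
    [0,0,-0.01,0,-0.6],
    [0,0,-0.03,0,-0.6],
    [0,0,-0.06,0,-0.6],
    [0,0,-0.08,0,-0.6],
    [0,0,-0.08,0,-0.6]
  ]
}}

```text
time_s: 13.0
ee_pos: [666.9, 85.1, 96.7]
ee_rot: [179.7, -0.0, 94.4]
force: [0.8, 0.6, -0.5]
gripper_width: 31.2
gripper_force: 15.0
```

```bash
python3 -c "
from h import *
cams.grab_frame('top');cams.grab_frame('top')
print(env.state()['ee_pos'])
d(499.6,-268.5,94,94.4)"
```

```text
[664.59694895  84.80102319  92.98800406]
delta [-0.3398 -0.1913 -0.0008] turn -0.001 rows 7.798631425810558 0.005349915010137428
```

Call:
{"method": "apply_moves", "body": {
  "deltas": [
    [-0.015,-0.008,0,0,-0.6],
    [-0.045,-0.025,0,0,-0.6],
    [-0.08,-0.045,0,0,-0.6],
    [-0.115,-0.065,0,0,-0.6],
    [-0.15,-0.084,0,0,-0.6]
  ]
}}

```text
time_s: 13.6
ee_pos: [590.0, -73.1, 91.7]
ee_rot: [-179.8, -0.0, 94.4]
force: [-0.9, -0.7, -0.4]
gripper_width: 31.0
gripper_force: 15.0
```

Call:
{"method": "apply_moves", "body": {
  "deltas": [
    [-0.035,-0.02,0,0,-0.6],
    [-0.07,-0.04,0,0,-0.6],
    [-0.105,-0.06,0,0,-0.6],
    [-0.14,-0.079,0,0,-0.6],
    [-0.165,-0.093,0,0,-0.6]
  ]
}}

```text
time_s: 14.1
ee_pos: [509.3, -244.8, 91.9]
ee_rot: [-179.8, -0.1, 94.3]
force: [0.6, 0.7, -0.3]
gripper_width: 30.7
gripper_force: 15.0
```

Call:
{"method": "apply_moves", "body": {
  "deltas": [
    [-0.015,-0.009,0,0,-0.6],
    [-0.022,-0.013,0,0,-0.6],
    [-0.025,-0.014,0,0,-0.6],
    [-0.025,-0.014,0,0,-0.6],
    [-0.025,-0.014,0,0,-0.6]
  ]
}}

```text
time_s: 14.6
ee_pos: [500.7, -267.9, 93.1]
ee_rot: [-180.0, -0.0, 94.4]
force: [-0.1, 0.1, 0.2]
gripper_width: 31.1
gripper_force: 15.0
```

```bash
python3 -c "
from h import *
cams.grab_frame('top');cams.grab_frame('top')
print(env.state()['ee_pos'])
d(499.6,-268.5,19.3,94.4)"
```

```text
[ 500.84546262 -267.82050409   93.30948351]
delta [-0.0006 -0.0013  0.074 ] turn 0.0 rows 1.480461622794574 0.0032844080453133407
```

Call:
{"method": "apply_moves", "body": {
  "deltas": [
    [-0.001,-0.001,0.02,0,-0.6],
    [-0.001,-0.001,0.045,0,-0.6],
    [-0.001,-0.001,0.062,0,-0.6],
    [-0.001,-0.001,0.07,0,-0.6],
    [-0.001,-0.001,0.072,0,-0.6]
  ]
}}

```text
time_s: 15.2
ee_pos: [499.5, -269.0, 20.7]
ee_rot: [-179.9, -0.1, 94.4]
force: [0.8, -0.4, -0.6]
gripper_width: 30.7
gripper_force: 15.0
```

Call:
{"method": "apply_moves", "body": {
  "deltas": [
    [0,0,0,0,-0.6],
    [0,0,0.001,0,-0.6],
    [0,0,0.002,0,-0.6],
    [0,0,0.002,0,-0.6],
    [0,0,0.002,0,-0.6]
  ]
}}

```text
time_s: 15.7
ee_pos: [499.8, -269.8, 19.8]
ee_rot: [180.0, 0.0, 94.3]
force: [1.1, 0.1, -0.1]
gripper_width: 30.9
gripper_force: 15.0
```

```bash
python3 -c "
from h import *
im=cams.grab_frame('top');im2=cams.grab_frame('scene')
a=cv2.resize(im[165:265,335:455],(480,400),interpolation=cv2.INTER_CUBIC)
b=cv2.resize(im2[140:220,70:180],(320,233),interpolation=cv2.INTER_CUBIC)
c=np.zeros((400,800,3),np.uint8);c[:,:480]=a;c[:233,480:]=b
cv2.imwrite('pics/p2.png',c);print(env.state()['ee_pos'],env.state()['force'])"
```

```text
[ 499.71316272 -269.78013842   19.61177612] [-0.84567388  0.30084719 -0.15288014]
```

View pics/p2.png

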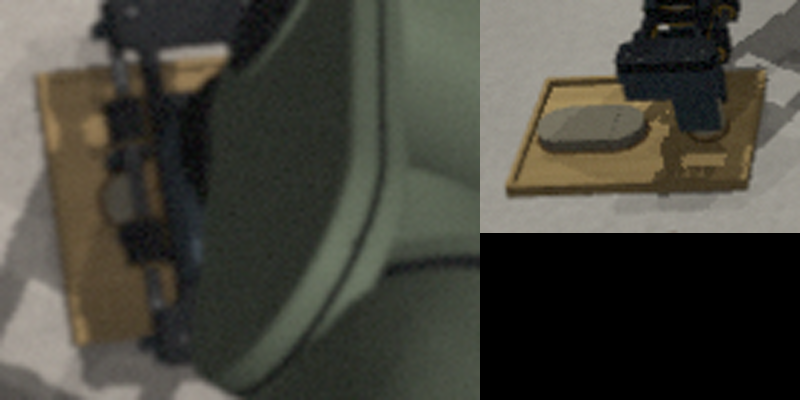

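The arm covers the spool in both views, so the picture settles nothing. The spool stands near the pad, and the pose reads 1.3 mm short in y. I'll nudge it, release and back off.

Call:
{"method": "apply_moves", "body": {
  "deltas": [
    [0.001,0,0,0,-0.6],
    [0.001,0,0.0005,0,-0.6],
    [0.001,0,0.0005,0,-0.6],
    [0.001,0,0.0005,0,-0.2],
    [0.001,0,0.0005,0,-0.2]
  ]
}}

```text
time_s: 16.3
ee_pos: [499.6, -268.8, 18.9]
ee_rot: [180.0, 0.0, 94.4]
force: [0.0, -0.1, 0.2]
gripper_width: 36.3
gripper_force: 0.0
```

Call:
{"method": "apply_moves", "body": {
  "deltas": [
    [0,0,0,0,0],
    [0,0,0,0,0],
    [0,0,-0.02,0,0],
    [0,0,-0.06,0,0],
    [0,0,-0.1,0,0]
  ]
}}

```text
time_s: 16.8
ee_pos: [499.0, -268.4, 119.4]
ee_rot: [-179.9, -0.1, 94.4]
force: [0.9, -1.0, 0.4]
gripper_width: 45.2
gripper_force: 0.0
```

Call:
{"method": "apply_moves", "body": {
  "deltas": [
    [0.02,0.005,0,0,1],
    [0.06,0.015,0,0,1],
    [0.1,0.025,0,0,1],
    [0.14,0.03,0,0,1],
    [0.16,0.035,0,0,1]
  ]
}}

```text
time_s: 17.3
ee_pos: [521.8, -103.8, 119.0]
ee_rot: [-180.0, -0.1, 94.5]
force: [0.3, -1.0, -0.5]
gripper_width: 82.8
gripper_force: 0.0
```

```bash
python3 -c "
from h import *
im=cams.grab_frame('top');im2=cams.grab_frame('scene')
a=cv2.resize(im[165:265,335:455],(480,400),interpolation=cv2.INTER_CUBIC)
b=cv2.resize(im2[140:220,70:180],(320,233),interpolation=cv2.INTER_CUBIC)
c=np.zeros((400,800,3),np.uint8);c[:,:480]=a;c[:233,480:]=b
cv2.imwrite('pics/p3.png',c);print(env.state()['ee_pos'])
d(453.7,-78,60,94.4)"
```

```text
[ 522.43221787 -104.16366425  119.01803437]
delta [ 0.0315 -0.0664  0.059 ] turn 0.003 rows 1.8859250759733992 0.018529323703498347
```

View pics/p3.png

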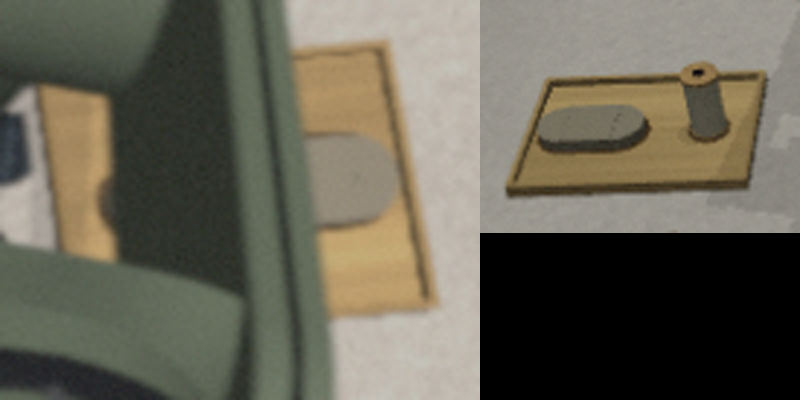

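The tall spool stands on its pad, with its hole at crop (698,73), which is native (144.9,165.1). The oval template is in place beside it. Continuing to the round template and checking the spool position on the way.

```bash
python3 -c "
from h import *
print(world('scene',[(144.4,164.6)],65), world('scene',[(70+(568)/2.909-480/2.909,140+128/2.909)],17))"
```

```text
[[ 498.46754878 -269.34433019]] [[ 516.14555824 -385.46813834]]
```

Call:
{"method": "apply_moves", "body": {
  "deltas": [
    [0.01,-0.02,0.01,0,1],
    [0.025,-0.05,0.04,0,1],
    [0.0315,-0.0664,0.059,0.003,1],
    [0.0315,-0.0664,0.059,0.003,1],
    [0.0315,-0.0664,0.059,0.003,1]
  ]
}}

```text
time_s: 17.9
ee_pos: [455.1, -81.2, 60.5]
ee_rot: [179.9, 0.0, 94.2]
force: [0.1, -0.1, -0.0]
gripper_width: 91.1
gripper_force: 0.0
```

```bash
python3 -c "
from h import *
cams.grab_frame('top')
print(env.state()['ee_pos'])
d(453.7,-78,4,94.4)"
```

```text
[456.13285311 -81.30134606  61.08091884]
delta [ 0.0035 -0.0024  0.0571] turn -0.004 rows 1.1445608688148463 0.02982361016565889
```

Call:
{"method": "apply_moves", "body": {
  "deltas": [
    [0.0035,-0.002,0.02,-0.004,1],
    [0.0035,-0.002,0.04,-0.004,1],
    [0.0035,-0.002,0.052,-0.004,1],
    [0.0035,-0.002,0.057,-0.004,1],
    [0.0035,-0.002,0.057,-0.004,1]
  ]
}}

```text
time_s: 18.45
ee_pos: [453.0, -77.4, 3.2]
ee_rot: [179.9, 0.0, 94.4]
force: [-0.2, 0.4, 0.3]
gripper_width: 91.3
gripper_force: 0.0
```

Call:
{"method": "apply_moves", "body": {
  "deltas": [
    [0,0,0,0,-0.1],
    [0,0,0,0,-0.1],
    [0,0,0,0,-0.1],
    [0,0,0,0,-0.1],
    [0,0,0,0,-0.1]
  ]
}}

```text
time_s: 18.95
ee_pos: [451.9, -76.9, 3.2]
ee_rot: [179.9, 0.0, 94.4]
force: [0.1, 0.3, 0.3]
gripper_width: 54.1
gripper_force: 0.2
```

Call:
{"method": "apply_moves", "body": {
  "deltas": [
    [0,0,0,0,-0.1],
    [0,0,0,0,-0.1],
    [0,0,0,0,-0.1],
    [0,0,0,0,-0.1],
    [0,0,0,0,-0.1]
  ]
}}

```text
time_s: 19.45
ee_pos: [451.8, -76.9, 3.2]
ee_rot: [180.0, 0.0, 94.4]
force: [-0.0, -0.2, 4.3]
gripper_width: 53.7
gripper_force: 15.0
```

Call:
{"method": "apply_moves", "body": {
  "deltas": [
    [0,0,-0.01,0,-0.1],
    [0,0,-0.03,0,-0.1],
    [0,0,-0.05,0,-0.1],
    [0,0,-0.06,0,-0.1],
    [0,0,-0.06,0,-0.1]
  ]
}}

```text
time_s: 19.95
ee_pos: [452.1, -76.9, 64.1]
ee_rot: [179.9, 0.0, 94.4]
force: [0.9, 0.7, -0.8]
gripper_width: 53.1
gripper_force: 15.0
```

```bash
python3 -c "
from h import *
cams.grab_frame('top');cams.grab_frame('top')
s=env.state();print(s['ee_pos'],s['gripper_width'])
d(466.4,246.2,64,94.0)"
```

```text
[450.90569422 -76.74271475  62.56287507] 53.512101691996236
delta [ 0.3208  0.0403 -0.0014] turn 0.007 rows 6.466347836250084 0.047766797180820116
```

Call:
{"method": "apply_moves", "body": {
  "deltas": [
    [0.02,0.0025,0,0,-0.1],
    [0.055,0.007,0,0,-0.1],
    [0.09,0.011,0,0,-0.1],
    [0.13,0.016,0,0,-0.1],
    [0.17,0.021,0,0,-0.1]
  ]
}}

```text
time_s: 20.55
ee_pos: [458.3, 95.5, 61.8]
ee_rot: [-179.9, 0.0, 94.4]
force: [1.1, -0.1, -0.5]
gripper_width: 53.4
gripper_force: 15.0
```

Call:
{"method": "apply_moves", "body": {
  "deltas": [
    [0.04,0.005,0,0,-0.1],
    [0.08,0.01,0,0,-0.1],
    [0.115,0.015,0,0.007,-0.1],
    [0.14,0.018,0,0.007,-0.1],
    [0.152,0.019,0,0.007,-0.1]
  ]
}}

```text
time_s: 21.05
ee_pos: [466.0, 249.0, 61.7]
ee_rot: [-179.9, 0.0, 94.1]
force: [-0.1, -1.6, 0.3]
gripper_width: 53.3
gripper_force: 15.0
```

```bash
python3 -c "
from h import *
cams.grab_frame('top');cams.grab_frame('top');cams.grab_frame('top')
s=env.state();print(s['ee_pos'],s['gripper_width'])
d(466.4,247.3,8.5,94.0)"
```

```text
[465.86568108 246.79351688  62.08352536] 53.680930684063156
delta [0.0005 0.0007 0.0536] turn 0.001 rows 1.0717716570770497 0.008735948754015352
```

Call:
{"method": "apply_moves", "body": {
  "deltas": [
    [0,0.0005,0.02,0,-0.1],
    [0,0.0005,0.04,0,-0.1],
    [0,0.0005,0.05,0,-0.1],
    [0,0.0005,0.0535,0,-0.1],
    [0,0.0005,0.0535,0,-0.1]
  ]
}}

```text
time_s: 21.7
ee_pos: [467.0, 246.6, 9.3]
ee_rot: [-180.0, 0.0, 94.0]
force: [0.7, -0.5, -1.3]
gripper_width: 53.1
gripper_force: 15.0
```

```bash
python3 -c "
from h import *
cams.grab_frame('top');cams.grab_frame('top')
s=env.state();print(s['ee_pos'],s['force'])
d(466.4,247.3,8.3,94.0)"
```

```text
[467.66710522 247.2963554   10.10983708] [-0.41989043  0.71374477 -0.46540131]
delta [ 0.0001 -0.0013  0.0018] turn -0.0 rows 0.044186328929247294 0.00145904382546652
```

Adjust down slightly, release, and rise to the weight.

Call:
{"method": "apply_moves", "body": {
  "deltas": [
    [0,-0.001,0.0015,0,-0.1],
    [0,-0.001,0.0015,0,-0.1],
    [0,-0.001,0.0015,0,0.4],
    [0,-0.001,0.0015,0,0.5],
    [0,-0.001,0.0015,0,0.5]
  ]
}}

```text
time_s: 22.3
ee_pos: [466.2, 247.4, 8.1]
ee_rot: [180.0, -0.0, 94.0]
force: [1.0, -0.2, 0.6]
gripper_width: 68.2
gripper_force: 0.0
```

Call:
{"method": "apply_moves", "body": {
  "deltas": [
    [0,0,0,0,0.5],
    [0,0,-0.02,0,0.5],
    [0,0,-0.06,0,0.5],
    [0,0,-0.1,0,0.5],
    [0,0,-0.1,0,0.5]
  ]
}}

```text
time_s: 22.8
ee_pos: [469.5, 249.1, 113.2]
ee_rot: [179.4, -0.3, 94.0]
force: [1.1, 0.2, -0.5]
gripper_width: 68.3
gripper_force: 0.0
```

```bash
python3 -c "
from h import *
cams.grab_frame('top');
s=env.state();print(s['ee_pos'])
d(578.5,-4.8,100,94.0)"
```

```text
[467.82678631 248.16315116 110.6468785 ]
delta [-0.2601  0.0926  0.0105] turn 0.0 rows 5.526382979720588 0.0015606470930257651
```

Call:
{"method": "apply_moves", "body": {
  "deltas": [
    [-0.03,0.011,0,0,0.5],
    [-0.07,0.025,0,0,0.5],
    [-0.11,0.039,0,0,0.5],
    [-0.15,0.053,0,0,0.3],
    [-0.19,0.068,0,0,0.3]
  ]
}}

```text
time_s: 23.35
ee_pos: [546.5, 60.9, 106.4]
ee_rot: [-179.8, -0.0, 94.0]
force: [1.6, 0.7, 0.4]
gripper_width: 59.5
gripper_force: 0.0
```

Call:
{"method": "apply_moves", "body": {
  "deltas": [
    [-0.03,0.011,0,0,0.3],
    [-0.055,0.02,0,0,0],
    [-0.07,0.025,0.005,0,0],
    [-0.07,0.025,0.01,0,0],
    [-0.07,0.025,0.01,0,0]
  ]
}}

```text
time_s: 23.85
ee_pos: [575.4, -4.9, 96.1]
ee_rot: [-179.8, -0.1, 94.0]
force: [-0.5, 0.7, -0.5]
gripper_width: 45.4
gripper_force: 0.0
```

```bash
python3 -c "
from h import *
im=cams.grab_frame('top');cams.grab_frame('top')
s=env.state();print(s['ee_pos'])
d(578.5,-4.8,23,94.0)
print(cv2.imwrite('pics/p4.png',cv2.resize(im[190:290,50:170],(600,500),interpolation=cv2.INTER_CUBIC)))
for t in (10,15,20,25):
  k=blob(im,(132,234),t);w=world('top',k,17);r=cv2.minEnclosingCircle(w.astype(np.float32));print(np.round(r[0],1),r[1],w.mean(0))
"
```

```text
[576.04018378  -4.33626786  97.26146667]
delta [-0.0007  0.0026  0.0743] turn 0.001 rows 1.4860728346901593 0.008958480802351178
True
[464.9 245.1] 24.57347297668457 [463.07818542 246.31631999]
[464.8 245.2] 25.214487075805664 [466.02451888 244.69940445]
[464.9 245.5] 25.744182586669922 [463.27002992 244.92429076]
[464.9 245.6] 26.283903121948242 [463.16233622 246.74286735]
```

View pics/p4.png

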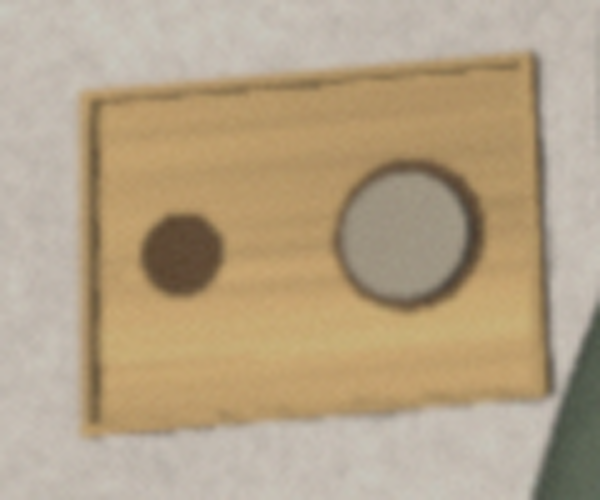

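The round template sits inside its pad with an even rim; its centre is at about (405,235) px and the offset is roughly 1.5 mm. Now descending over the weight's knob.

Call:
{"method": "apply_moves", "body": {
  "deltas": [
    [-0.001,0.0025,0.02,0,0],
    [-0.001,0.0025,0.045,0,0],
    [-0.001,0.0025,0.06,0,0],
    [-0.001,0.0025,0.067,0,0],
    [-0.001,0.0025,0.071,0,0]
  ]
}}

```text
time_s: 24.45
ee_pos: [579.3, -5.5, 26.7]
ee_rot: [-180.0, -0.0, 94.1]
force: [-0.7, 0.0, -0.0]
gripper_width: 45.6
gripper_force: 0.0
```

Call:
{"method": "apply_moves", "body": {
  "deltas": [
    [0,0,0.001,0,0],
    [0,0,0.002,0,0],
    [0,0,0.002,0,-0.8],
    [0,0,0.002,0,-0.8],
    [0,0,0.002,0,-0.8]
  ],
  "grip_force": 25
}}

```text
time_s: 24.95
ee_pos: [579.8, -6.5, 25.3]
ee_rot: [180.0, -0.0, 94.0]
force: [0.3, -0.1, -0.7]
gripper_width: 25.0
gripper_force: 0.0
```

Call:
{"method": "apply_moves", "body": {
  "deltas": [
    [0,0,0,0,-0.8],
    [0,0,0,0,-0.8],
    [0,0,0,0,-0.8],
    [0,0,0,0,-0.8],
    [0,0,0,0,-0.8]
  ]
}}

```text
time_s: 25.45
ee_pos: [580.0, -6.5, 25.2]
ee_rot: [180.0, 0.0, 94.0]
force: [0.8, 0.4, 1.6]
gripper_width: 19.4
gripper_force: 25.0
```

Call:
{"method": "apply_moves", "body": {
  "deltas": [
    [0,0,-0.01,0,-0.8],
    [0,0,-0.03,0,-0.8],
    [0,0,-0.05,0,-0.8],
    [0,0,-0.06,0,-0.8],
    [0,0,-0.06,0,-0.8]
  ]
}}

```text
time_s: 25.95
ee_pos: [580.1, -6.4, 86.1]
ee_rot: [179.9, 0.0, 94.0]
force: [0.0, 1.6, -4.2]
gripper_width: 19.5
gripper_force: 25.0
```

```bash
python3 -c "
from h import *
cams.grab_frame('top');cams.grab_frame('top')
s=env.state();print(s['ee_pos'],s['force'])
d(466.2,243.7,85,94.0)"
```

```text
[578.77134426  -6.37325501  84.25791828] [-0.45306885  0.3097853  -4.59450783]
delta [ 0.2573 -0.0948 -0.0005] turn 0.0 rows 5.4848697744900905 0.0012984297545321005
```

Call:
{"method": "apply_moves", "body": {
  "deltas": [
    [0.01,-0.004,0,0,-0.8],
    [0.03,-0.011,0,0,-0.8],
    [0.06,-0.022,0,0,-0.8],
    [0.095,-0.035,0,0,-0.8],
    [0.13,-0.048,0,0,-0.8]
  ]
}}

```text
time_s: 26.55
ee_pos: [520.8, 121.3, 83.9]
ee_rot: [-179.9, -0.0, 94.0]
force: [1.4, -0.4, -3.9]
gripper_width: 19.5
gripper_force: 25.0
```

Call:
{"method": "apply_moves", "body": {
  "deltas": [
    [0.035,-0.013,0,0,-0.8],
    [0.07,-0.026,0,0,-0.8],
    [0.1,-0.037,0,0,-0.8],
    [0.12,-0.044,0,0,-0.8],
    [0.127,-0.047,0,0,-0.8]
  ]
}}

```text
time_s: 27.05
ee_pos: [464.8, 245.1, 84.1]
ee_rot: [-179.9, 0.0, 94.2]
force: [-0.4, 0.1, -3.7]
gripper_width: 19.3
gripper_force: 25.0
```

```bash
python3 -c "
from h import *
for _ in range(5): cams.grab_frame('top')
s=env.state();print(s['ee_pos'],s['force'])
d(466.2,243.7,46,94.0)"
```

```text
[466.94091674 242.44459289  84.65894162] [ 0.22089142  0.20394796 -4.14571599]
delta [ 0.0013 -0.0006  0.0387] turn -0.0 rows 0.7737283172137872 0.003298415395520097
```

Call:
{"method": "apply_moves", "body": {
  "deltas": [
    [0.001,-0.0005,0.01,0,-0.8],
    [0.001,-0.0005,0.02,0,-0.8],
    [0.001,-0.0005,0.03,0,-0.8],
    [0.001,-0.0005,0.036,0,-0.8],
    [0.001,-0.0005,0.0385,0,-0.8]
  ]
}}

```text
time_s: 27.8
ee_pos: [465.7, 243.8, 45.2]
ee_rot: [-179.9, 0.0, 94.0]
force: [0.4, -0.1, -3.7]
gripper_width: 19.3
gripper_force: 25.0
```

```bash
python3 -c "
from h import *
for _ in range(4): cams.grab_frame('top')
s=env.state();print(s['ee_pos'],s['force'])
d(466.2,243.7,42.5,94.0)"
```

```text
[466.55106458 244.43981421  46.61600334] [-0.4662098  -0.58608857 -4.00305389]
delta [-0.0007 -0.0004  0.0041] turn 0.0 rows 0.08393343759377031 0.0012377913191871722
```

Lower gently over a second, watching the force.

Call:
{"method": "apply_moves", "body": {
  "deltas": [
    [-0.0005,0,0.001,0,-0.8],
    [-0.0005,0,0.002,0,-0.8],
    [-0.0005,0,0.003,0,-0.8],
    [-0.0005,0,0.0035,0,-0.8],
    [-0.0005,0,0.0035,0,-0.8]
  ]
}}

```text
time_s: 28.5
ee_pos: [466.3, 243.8, 42.9]
ee_rot: [-180.0, -0.0, 94.0]
force: [0.5, 0.2, -3.5]
gripper_width: 19.3
gripper_force: 25.0
```

Call:
{"method": "apply_moves", "body": {
  "deltas": [
    [0,0,0.0003,0,-0.8],
    [0,0,0.0005,0,-0.8],
    [0,0,0.0005,0,-0.8],
    [0,0,0.0005,0,-0.8],
    [0,0,0.0005,0,-0.8]
  ]
}}

```text
time_s: 29.0
ee_pos: [466.3, 243.8, 42.5]
ee_rot: [180.0, -0.0, 94.0]
force: [-0.5, 0.3, -4.1]
gripper_width: 19.3
gripper_force: 25.0
```

Call:
{"method": "apply_moves", "body": {
  "deltas": [
    [0,0,0.0003,0,-0.8],
    [0,0,0.0005,0,-0.8],
    [0,0,0.0005,0,-0.8],
    [0,0,0.0005,0,-0.8],
    [0,0,0.0005,0,-0.8]
  ]
}}

```text
time_s: 29.5
ee_pos: [466.4, 243.8, 42.2]
ee_rot: [180.0, -0.0, 94.0]
force: [-0.5, 0.1, 0.3]
gripper_width: 19.6
gripper_force: 25.0
```

Call:
{"method": "apply_moves", "body": {
  "deltas": [
    [0,0,0.0002,0,-0.8],
    [0,0,0.0003,0,-0.8],
    [0,0,0.0003,0,-0.8],
    [0,0,0.0003,0,-0.8],
    [0,0,0.0003,0,-0.8]
  ]
}}

```text
time_s: 30.0
ee_pos: [466.4, 243.8, 42.2]
ee_rot: [180.0, -0.0, 94.0]
force: [-1.4, -0.7, 6.2]
gripper_width: 19.0
gripper_force: 25.0
```

Contact made. Release and go up.

Call:
{"method": "apply_moves", "body": {
  "deltas": [
    [0,0,0,0,-0.4],
    [0,0,0,0,-0.2],
    [0,0,0,0,-0.1],
    [0,0,0,0,-0.1],
    [0,0,0,0,-0.1]
  ]
}}

```text
time_s: 30.5
ee_pos: [466.4, 243.8, 41.5]
ee_rot: [180.0, -0.0, 94.0]
force: [0.2, -0.6, -0.1]
gripper_width: 41.2
gripper_force: 0.0
```

Call:
{"method": "apply_moves", "body": {
  "deltas": [
    [0,0,-0.01,0,-0.1],
    [0,0,-0.03,0,-0.1],
    [0,0,-0.06,0,-0.1],
    [0,0,-0.08,0,-0.1],
    [0,0,-0.08,0,1]
  ]
}}

```text
time_s: 31.0
ee_pos: [468.4, 244.8, 125.1]
ee_rot: [179.6, -0.2, 94.0]
force: [1.2, -0.8, 0.5]
gripper_width: 46.5
gripper_force: 0.0
```

```bash
python3 -c "
from h import *
cams.grab_frame('top')
s=env.state();print(s['ee_pos'],s['force'])
d(697,-99.9,120,94.0)"
```

```text
[467.20123245 244.22213609 123.2978305 ] [-0.60058951 -0.14634942  0.25329508]
delta [-0.3594  0.2052  0.0035] turn 0.0 rows 8.27619221137891 0.0012629162216910904
```

Call:
{"method": "apply_moves", "body": {
  "deltas": [
    [-0.03,0.017,0,0,1],
    [-0.07,0.04,0,0,1],
    [-0.11,0.063,0,0,1],
    [-0.15,0.086,0,0,1],
    [-0.19,0.108,0,0,1]
  ]
}}

```text
time_s: 31.55
ee_pos: [587.3, 60.1, 120.2]
ee_rot: [-179.9, -0.0, 94.0]
force: [0.9, 0.9, 0.2]
gripper_width: 90.2
gripper_force: 0.0
```

Call:
{"method": "apply_moves", "body": {
  "deltas": [
    [-0.04,0.023,0,0,1],
    [-0.08,0.046,0,0,1],
    [-0.12,0.069,0,0,1],
    [-0.155,0.089,0,0,1],
    [-0.169,0.097,0,0,1]
  ]
}}

```text
time_s: 32.05
ee_pos: [696.7, -103.6, 119.3]
ee_rot: [-179.9, 0.0, 93.8]
force: [-0.5, 1.3, -0.7]
gripper_width: 91.4
gripper_force: 0.0
```

```bash
python3 -c "
from h import *
im=cams.grab_frame('top')
for _ in range(3):cams.grab_frame('scene')
s=env.state();print(s['ee_pos'])
d(697,-99.9,7,94.0)
cv2.imwrite('pics/p5.png',cv2.resize(im[190:290,50:170],(600,500),interpolation=cv2.INTER_CUBIC))
k=blob(im,(50+390/5,190+240/5),8)
"
```

```text
[694.78015793 -99.50889917 120.04145825]
delta [-0.0007  0.0025  0.113 ] turn -0.0 rows 2.261278571162846 0.0016171106803203477
```

View pics/p5.png

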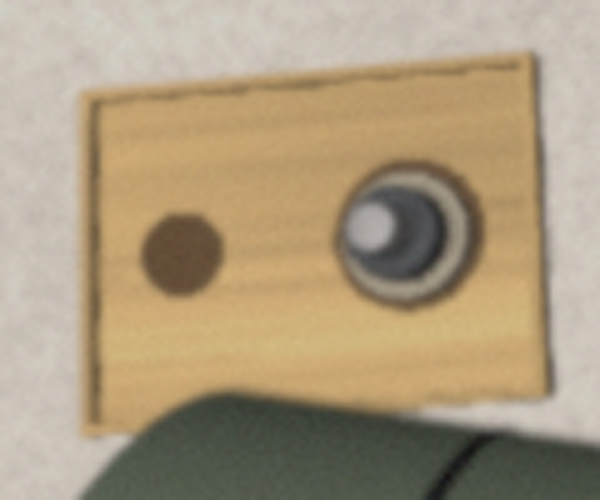

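The weight stands upright on the template, with its knob top at (370,229) and its foot top centred near (399,235) px. Checking the centre while I grasp the low spool.

```bash
python3 -c "
from h import *
f=lambda x,y:[((x+.5)/5-.5+50,(y+.5)/5-.5+190)]
print(world('top',f(370,229),63),world('top',f(399,235),37),world('top',f(405,235),17))"
```

```text
[[463.65260446 245.24926669]] [[463.02212601 241.20680225]] [[464.55854858 244.68172952]]
```

Call:
{"method": "apply_moves", "body": {
  "deltas": [
    [-0.0005,0.0025,0.03,0,1],
    [-0.0005,0.0025,0.07,0,1],
    [-0.0005,0.0025,0.095,0,1],
    [-0.0005,0.0025,0.108,0,1],
    [-0.0005,0.0025,0.112,0,1]
  ]
}}

```text
time_s: 32.75
ee_pos: [697.1, -98.9, 8.2]
ee_rot: [-179.8, -0.1, 94.1]
force: [0.2, 1.5, 0.6]
gripper_width: 91.2
gripper_force: 0.0
```

Call:
{"method": "apply_moves", "body": {
  "deltas": [
    [0,0,0,0,0],
    [0,0,0,0,-0.2],
    [0,0,0,0,-0.2],
    [0,0,0,0,-0.2],
    [0,0,0,0,-0.2]
  ],
  "grip_force": 15
}}

```text
time_s: 33.25
ee_pos: [698.8, -100.4, 10.4]
ee_rot: [179.9, 0.0, 94.0]
force: [0.3, 0.0, -0.7]
gripper_width: 53.8
gripper_force: 0.0
```

Call:
{"method": "apply_moves", "body": {
  "deltas": [
    [0,0,0,0,-0.2],
    [0,0,0,0,-0.2],
    [0,0,0,0,-0.2],
    [0,0,0,0,-0.2],
    [0,0,0,0,-0.2]
  ]
}}

```text
time_s: 33.75
ee_pos: [698.7, -100.4, 10.1]
ee_rot: [180.0, 0.0, 94.0]
force: [-0.7, -0.1, 4.4]
gripper_width: 48.6
gripper_force: 15.0
```

Call:
{"method": "apply_moves", "body": {
  "deltas": [
    [0,0,-0.01,0,-0.2],
    [0,0,-0.03,0,-0.2],
    [0,0,-0.06,0,-0.2],
    [0,0,-0.085,0,-0.2],
    [0,0,-0.09,0,-0.2]
  ]
}}

```text
time_s: 34.25
ee_pos: [700.4, -100.5, 103.4]
ee_rot: [179.6, 0.1, 94.0]
force: [0.3, 0.7, -1.2]
gripper_width: 48.8
gripper_force: 15.0
```

```bash
python3 -c "
from h import *
for _ in range(2):cams.grab_frame('scene')
s=env.state();print(s['ee_pos'],s['gripper_width'])
d(460.7,345.5,100,94.0)
"
```

```text
[ 698.72568152 -100.34659176  100.32395419] 48.89579376299899
delta [ 4.614e-01 -2.062e-01 -1.000e-04] turn 0.0 rows 10.108125709414761 0.0015652031251947615
```

Call:
{"method": "apply_moves", "body": {
  "deltas": [
    [0.015,-0.007,0,0,-0.2],
    [0.045,-0.02,0,0,-0.2],
    [0.08,-0.036,0,0,-0.2],
    [0.12,-0.054,0,0,-0.2],
    [0.16,-0.0715,0,0,-0.2]
  ]
}}

```text
time_s: 34.85
ee_pos: [612.9, 56.2, 97.5]
ee_rot: [-179.7, -0.0, 94.0]
force: [0.8, 0.4, -0.8]
gripper_width: 49.0
gripper_force: 15.0
```

Call:
{"method": "apply_moves", "body": {
  "deltas": [
    [0.04,-0.018,0,0,-0.2],
    [0.08,-0.036,0,0,-0.2],
    [0.12,-0.054,0,0,-0.2],
    [0.16,-0.0715,0,0,-0.2],
    [0.2,-0.089,0,0,-0.2]
  ]
}}

```text
time_s: 35.35
ee_pos: [509.8, 248.9, 97.9]
ee_rot: [-179.8, 0.1, 94.0]
force: [0.5, -0.0, -0.2]
gripper_width: 49.0
gripper_force: 15.0
```

Call:
{"method": "apply_moves", "body": {
  "deltas": [
    [0.035,-0.016,0,0,-0.2],
    [0.065,-0.029,0,0,-0.2],
    [0.09,-0.04,0,0,-0.2],
    [0.1015,-0.0455,0,0,-0.2],
    [0.1015,-0.0455,0,0,-0.2]
  ]
}}

```text
time_s: 35.85
ee_pos: [458.7, 346.3, 98.5]
ee_rot: [-179.9, 0.1, 94.2]
force: [0.9, -0.0, 0.0]
gripper_width: 49.1
gripper_force: 15.0
```

```bash
python3 -c "
from h import *
for _ in range(4):cams.grab_frame('scene')
s=env.state();print(s['ee_pos'],s['gripper_width'])
d(460.7,345.5,16.5,94.0)
"
```

```text
[460.97506815 344.41619696  99.32373677] 48.742526023272745
delta [ 0.0012 -0.0002  0.0828] turn -0.001 rows 1.6566256866418116 0.006970064655540356
```

Call:
{"method": "apply_moves", "body": {
  "deltas": [
    [0.001,0,0.02,0,-0.2],
    [0.001,0,0.045,0,-0.2],
    [0.001,0,0.065,0,-0.2],
    [0.001,0,0.077,0,-0.2],
    [0.001,0,0.0825,0,-0.2]
  ]
}}

```text
time_s: 36.55
ee_pos: [460.6, 345.5, 16.1]
ee_rot: [-179.9, 0.1, 93.9]
force: [-0.5, 0.1, 0.4]
gripper_width: 48.8
gripper_force: 15.0
```

```bash
python3 -c "
from h import *
for _ in range(4):cams.grab_frame('scene')
s=env.state();print(s['ee_pos'],s['force'])
d(460.7,345.5,15.1,94.0)
"
```

```text
[461.32828646 346.8430062   17.93225388] [ 0.53519399 -0.12972174  0.6442471 ]
delta [-0.0013 -0.0007  0.0028] turn -0.0 rows 0.06393769326998638 0.0015752620895500037
```

Call:
{"method": "apply_moves", "body": {
  "deltas": [
    [-0.001,-0.0005,0.001,0,-0.2],
    [-0.001,-0.0005,0.0025,0,-0.2],
    [-0.001,-0.0005,0.0028,0,-0.2],
    [-0.001,-0.0005,0.0028,0,-0.2],
    [-0.001,-0.0005,0.0028,0,-0.2]
  ]
}}

```text
time_s: 37.25
ee_pos: [460.4, 345.8, 15.0]
ee_rot: [180.0, -0.0, 94.0]
force: [-0.5, -0.8, 6.4]
gripper_width: 48.6
gripper_force: 15.0
```

Call:
{"method": "apply_moves", "body": {
  "deltas": [
    [0,0,0,0,-0.2],
    [0,0,0,0,0.2],
    [0,0,0,0,0.5],
    [0,0,0,0,0.5],
    [0,0,0,0,0.5]
  ]
}}

```text
time_s: 37.75
ee_pos: [460.0, 345.5, 14.1]
ee_rot: [-180.0, 0.0, 94.0]
force: [-0.3, -0.4, -0.4]
gripper_width: 68.4
gripper_force: 0.0
```

Call:
{"method": "apply_moves", "body": {
  "deltas": [
    [0,0,-0.01,0,0.5],
    [0,0,-0.04,0,0.5],
    [0,0,-0.08,0,0.5],
    [0,0,-0.11,0,0.5],
    [0,0,-0.12,0,0.5]
  ]
}}

```text
time_s: 38.25
ee_pos: [461.9, 346.9, 138.6]
ee_rot: [179.6, -0.2, 94.0]
force: [0.5, 0.3, 0.7]
gripper_width: 68.2
gripper_force: 0.0
```

Call:
{"method": "apply_moves", "body": {
  "deltas": [
    [-0.01,0.03,0,0,0.5],
    [-0.03,0.07,0,0,0.5],
    [-0.05,0.11,0,0,0.5],
    [-0.07,0.15,0,0,0.5],
    [-0.08,0.17,0,0,0.5]
  ]
}}

```text
time_s: 38.75
ee_pos: [638.0, 275.6, 133.1]
ee_rot: [-180.0, 0.1, 93.9]
force: [-1.1, 1.7, 0.3]
gripper_width: 68.0
gripper_force: 0.0
```

Call:
{"method": "apply_moves", "body": {
  "deltas": [
    [-0.04,0.01,0,0,0.5],
    [-0.08,0.02,0,0,0.5],
    [-0.12,0.03,0,0,0.5],
    [-0.16,0.03,0,0,0.5],
    [-0.18,0.03,0,0,0.5]
  ]
}}

```text
time_s: 39.25
ee_pos: [677.5, 96.9, 133.3]
ee_rot: [-179.9, 0.1, 93.9]
force: [-0.5, 0.3, 0.5]
gripper_width: 68.5
gripper_force: 0.0
```

```bash
python3 -c "
from h import *
im=cams.grab_frame('top')
cv2.imwrite('pics/p6.png',cv2.resize(im[90:290,60:460],None,fx=2,fy=2,interpolation=cv2.INTER_CUBIC))
cv2.imwrite('pics/p7.png',cv2.resize(im[190:290,50:170],(600,500),interpolation=cv2.INTER_CUBIC))
"
```

```text
(no output)
```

View pics/p6.png

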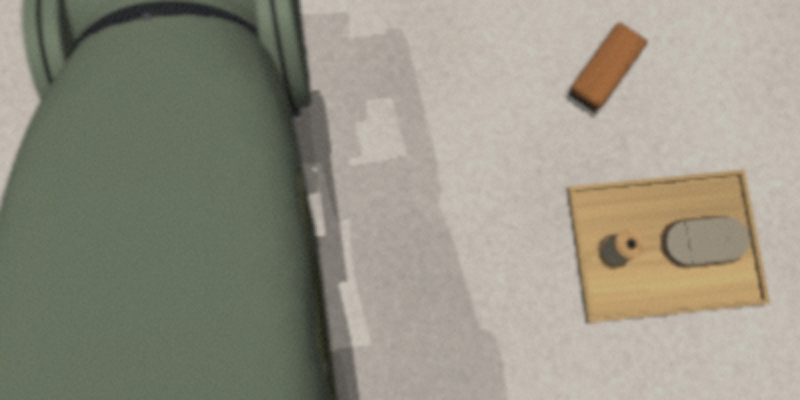

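View pics/p7.png

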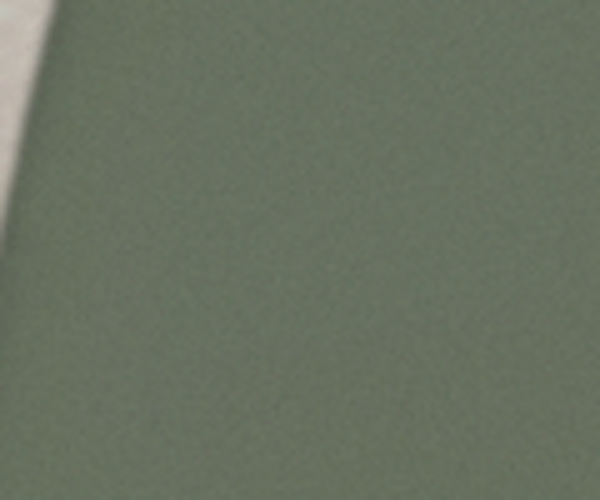

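The oval kit looks right, with the spool hole at (631,244) and the template at (705,240); the arm hides the other tray, so I'll move it aside.

Call:
{"method": "apply_moves", "body": {
  "deltas": [
    [-0.04,0,0,0,0.5],
    [-0.08,0,0,0,0.5],
    [-0.12,0,0,0,0.5],
    [-0.16,0,0,0,0.5],
    [-0.18,0,0,0,0.5]
  ]
}}

```text
time_s: 39.8
ee_pos: [690.3, -81.3, 133.8]
ee_rot: [-180.0, -0.0, 93.9]
force: [0.1, 1.1, -0.5]
gripper_width: 68.2
gripper_force: 0.0
```

```bash
python3 -c "
from h import *
im=cams.grab_frame('top');im2=cams.grab_frame('scene')
c=np.zeros((600,800,3),np.uint8)
c[:400,:480]=cv2.resize(im[190:290,50:170],(480,400),interpolation=cv2.INTER_CUBIC)
c[:240,480:]=cv2.resize(im2[145:235,310:430],(320,240),interpolation=cv2.INTER_CUBIC)
c[400:,:400]=cv2.resize(im2[60:260,70:470],(400,200))
cv2.imwrite('pics/p8.png',c)
"
```

```text
(no output)
```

View pics/p8.png

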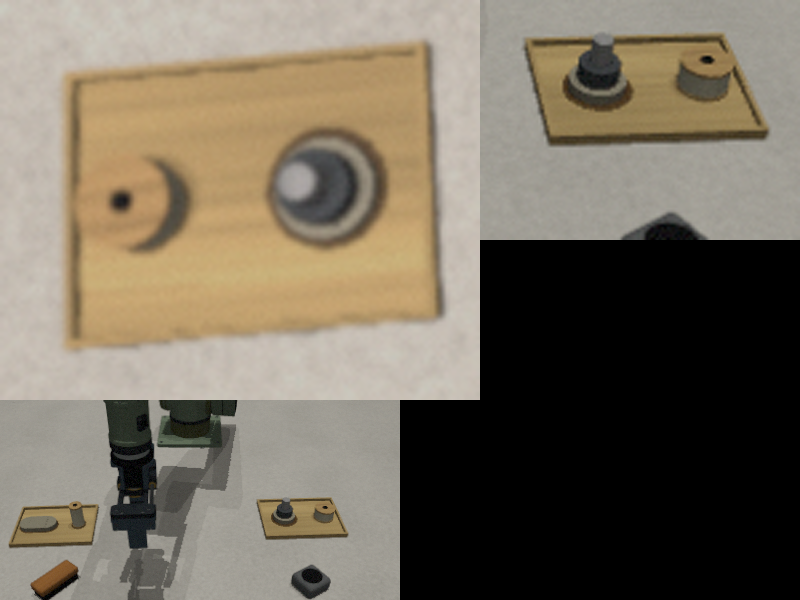

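The low spool's hole is at (121,201) in the top crop and (707,60) in the scene crop; the weight is upright on the template. Last check.

```bash
python3 -c "
from h import *
g=lambda x,y:((x+.5)/4-.5+50,(y+.5)/4-.5+190)
q=lambda x,y:((x-480+.5)/2.667-.5+310,(y+.5)/2.667-.5+145)
print(world('top',[g(121,201)],35),world('scene',[q(707,60)],35),'pad 459.5 346')
print('knob',world('top',[g(297,182)],63),world('scene',[q(603,38)],63))
"
```

```text
[[458.70657901 346.50574153]] [[458.56092936 347.7054566 ]] pad 459.5 346
knob [[464.1968371  244.70592507]] [[464.1976715  245.75444302]]
```

All within about 2 mm; handing in.

```bash
python3 -c "
from workcell import env
print(env.job_done())"
```

```text
the job is handed in; nothing more can be done
None
```

Both kits are made up in the order asked and handed in at about 40 s: my last camera readings put every piece within about 2 mm of its pad centre, and the tape measure and brush were not touched.

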